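# Return the slip box through the sprung gate of the bench dock

### The job

Return the box of test slips to the dock: set it flat on the bench in front of the dock's mouth, a short end leading, and slide it along the bench through the sprung two-leaf gate (not in from above) until it bears on the sprung buffer hidden under the hood. The buffer may be set anywhere along the hood, so go by feel: lean on it with about 10 N for half a second, never pressing the box against any part of the dock with more than 20 N, then take the hand away so that both gate leaves swing shut behind the box. Leave the other things on the bench where they are.

Things in the scene. Friction and masses are not known exactly. Their poses are not given: they have to be found in the camera images.
- slip_box_center (a point): Centre of the loose yellow lidded plastic box of test slips (half-way up). The box is 46 mm (its own x) by 64 mm (its own y) by 28 mm high, 0.1 to 0.2 kg, and stands flat on the bench, lid up. Its own y is the long axis. Either short end may lead.
- slip_box: The same box; this origin is in its underside, 1 mm in its own -x from the centre. x, y as above, z up.
- dock: Fixed grey sheet-metal dock; the bench is its floor (no step). Origin on the bench under the middle of the gate line; own +x leads into the dock, y across the lane to the left, z up. Behind the gate (dock x 3 mm) a bay 82 mm wide lets the leaves swing; from dock x 42 mm the lane is 62 mm wide, walls 36 high, open above as far as the hood. A box pushed home ends with its rear end 46 to 86 mm past the gate line, clear of the shutting leaves.
- dock_mouth (a point): Middle of the dock's mouth on the bench, 37 mm in front of the gate line (dock x -37 mm). From here two flared guides 26 mm high narrow the way from 76 mm to 52 mm wide at the gate posts (36 high). The bench in front of the mouth is clear.
- dock_hood (a point): Middle of the hood's front edge, on its top, 104 mm past the gate line. The hood (39 mm high, 36 inside) covers the dock from there to dock x 192 mm. Under it hides a buffer plate, 50 mm wide, 4 to 28 high, its free face somewhere from dock x 110 to 150 mm, different each time and not announced. It gives 1 mm for each 2 N, at most 14 mm, and springs back.
- leaf_left (a joint): Left (+y) gate leaf: upright aluminium plate 36.5 mm wide, from 4.5 to 32.5 mm high, 3 thick, hinged on a vertical pin at dock x 3, y +38 mm. 0 rad = shut across the lane, grows to 1.6 as it swings inward (towards dock +x); it cannot swing outward. Its spring always closes it, pressing on a box with 1 to 2 N.
- leaf_right (a joint): Right (-y) gate leaf, mirror image of the left: pin at dock x 3, y -38 mm. 0 rad = shut, up to 1.6 swung inward; sprung shut.
- ref_block: Bystander: bright round steel block, 64 mm across, 13 high, origin in its underside. Leave alone.
- specimen: Bystander: brown round resin puck, 30 mm across, 19 high, origin in its underside. Leave alone.
- loupe: Bystander: black stepped eye loupe, 40 mm across, 34 high, origin in its underside. Leave alone.
Not all that is in view belongs to the job. There is more than one size of the slip_box; the job needs the middle-sized.

How it is judged:
By the outcome, as a careful person would: the job done as asked, in the order asked, and still so for the second after the job is handed in, with the robot touching nothing.
It also fails if it takes over 62 s, if anything falls off the work surface, if the arm or the gripper's body presses on something with over 40 N, if the wrist force passes 120 N, or if a joint passes its speed limit or range.

### The arm

A 6-joint arm with a two-finger parallel gripper is mounted at the origin on a cart in front of the work surface, level with it; the furniture and walls round the work are solid. World frame = base frame: x ahead of the robot, y to its left, z up, the work surface at z = 0. Lengths are in mm, angles in rad, forces in N, time in s.
With the tool pointing down it reaches from about 350 to 975 mm from the base axis. Payload 7.1 kg.
Tool frame: the origin (TCP) lies between the finger pads; the fingertips stand 19 mm ahead of it and the grasp point (between the pads) is the TCP; y points along the fingers, z is the direction in which the jaws open and shut, and the axes are right-handed (so a half turn about y gives the same grasp; the last joint's range is limited). The gripper opens to 88 mm and grips with 3 to 60 N. Pads are 20 mm wide; open, the fingers measure 115 mm over their backs; the gripper's body (75 mm by 178 mm) begins 61 mm behind the grasp point.
Start: joints at [1.199, 0.423, 1.63, -0, 1.089, -0.019], TCP at [215.922, 586.5, 241.675] pointing down, gripper open.
Joint ranges: [-3, 3], [-0.9, 2.11], [0.09, 2.58], [-1.31, 4.45], [0.11, 2.69], [-2.54, 2.54]. Speed limits (rad/s): [2.39, 2.39, 3.01, 3.14, 3.14, 3.14].

### API

Orientations are given as a rotation vector (axis times angle).
In Python, from workcell import ctrl gives the robot as it stands.
- The arm moves only by the tool servo_tool, never from a script. Its argument "moves" is text: rows parted by semicolons, each of 6 numbers parted by spaces: the shift along the world's x, y, z in m, then the turn, a rotation vector about the world's x, y, z in degrees. A call has 1 to 8 rows; each row is the pose to reach, as a shift and turn from the pose commanded when the call began; what a row does not reach only later rows make up. A row lasts 1/8 s, in which the tool goes at most 62.5 mm and 10.7 degrees, less where a joint would pass 70% of its speed; a pose out of reach is approached as far as the arm can. A call with a gripper value outside its range is refused whole. "hand" is the closure in counts, from 0 (fully open) to 255 (shut), set as the call begins (left out, the last holds). The fingers move at their own pace and stop on an object; the grip force is fixed at half the most. Time passes only in rows, so rows that repeat a pose let the fingers close. It gives the time, the measured TCP pose, the force and the opening at its end, in the units of the state.
- ctrl.get_obs(): the state, without advancing time (a new reading comes with each control period).
- ctrl.get_image(name): name is "side" or "top"; returns a dict with "pixels" (400x640x3 uint8, red, green, blue), "depth" (400x640 float32, mm along the optical axis (not along the pixel's ray), 0 where there is no reading), "vertical_fov" (degrees; the focal length in pixels is half the picture's height over the tangent of half this angle, whatever the lens; pixels are square), "cx", "cy" (the principal point, pixels), "k1" (the pictures are not rectified: a ray, as slopes to the right and down, at radius r is drawn at 1 + k1 r^2 times it, then the intrinsics apply), "xyz" and "attitude" of the camera in the world. Camera axes: x right, y up, looking along -z (the intrinsics and any distortion apply to the point x, -y, -z); pixel columns grow to the right and rows downward; lengths in mm; the calibration is good to about 2 mm. A picture is of the moment at which its call begins.
- ctrl.close_job(): hands the job in, once; it reports no verdict.
The state is a dict: "t": time; "qpos": joint angles; "qvel": joint speeds; "joint_torque": joint torques, N m; "ee_pos": TCP position; "orientation": TCP orientation; "ft_force": force on the tool from outside, world axes, zero at the start; "moment": the same for the moment, N m; "width": finger opening in mm.
Only numpy, scipy, OpenCV 4.12 (cv2) and the standard library are available. Lean on these libraries where they do the work, as an engineer would, in place of code of your own. Each camera call takes 0.05 s, during which the arm holds its last target.

## Working session

There is one attempt and no reset: what is moved stays moved. The work goes in short steps, Python scripts to look and compute and a tool call to move; the robot and the scene stay as the last step left them, time stands still between calls to the robot, and variables do not carry over. Pictures are saved under pics/ and viewed, and the job is handed in when it is done.

Besides the shell and the picture viewer there is one more tool, called after "Call:" by a JSON object that holds its "op" and its "data", one argument or row to a line. servo_tool: Moves the arm, as the interface text tells. Its arguments: {"type":"object","properties":{"moves":{"type":"string"},"hand":{"type":"number"}},"required":["moves"]}

```bash
ls; mkdir -p pics; python3 - <<'E'
from workcell import ctrl
import cv2,pickle
print(ctrl.get_obs())
for n in("side","top"):
    im=ctrl.get_image(n); pickle.dump(im,open(f"pics/{n}0.pkl","wb"))
    cv2.imwrite(f"pics/{n}0.png",im["pixels"][:,:,::-1])
    print({k:v for k,v in im.items() if k not in("pixels","depth")})
E
```

```text
pics
{'t': 0.0, 'qpos': array([ 1.19899619e+00,  4.23828374e-01,  1.63070232e+00,  6.89434326e-06,
        1.08860629e+00, -1.89775294e-02]), 'qvel': array([ 0.00106221,  0.00096717,  0.00087638, -0.00143979, -0.00023987,
        0.00054262]), 'joint_torque': array([-3.65752814e-03, -5.44627333e+01, -2.73650318e+01,  6.40188181e-02,
        2.26671580e-02, -1.01426956e-04]), 'ee_pos': array([215.73280249, 586.01325535, 240.90462404]), 'orientation': array([-1.55452576,  0.27714755, -0.27666502]), 'ft_force': array([-0.577736  ,  0.85711045,  0.70103036]), 'moment': array([-0.02231767,  0.00909087, -0.02770297]), 'width': 87.81188667693712}
{'vertical_fov': 44.73840607788017, 'cx': 319.3033823132155, 'cy': 198.22201997780257, 'k1': -0.050465796868992746, 'xyz': array([1117.21311977,  113.10412098,  821.61672953]), 'attitude': array([0.4367767 , 0.58949041, 1.83432037])}
{'vertical_fov': 56.246097899334764, 'cx': 316.48140193458715, 'cy': 204.9366784661446, 'k1': -0.043413480493474293, 'xyz': array([492.13143511, -76.52463777, 912.22885103]), 'attitude': array([ 0.13424254, -0.08495135, -1.56620678])}
```

View pics/top0.png

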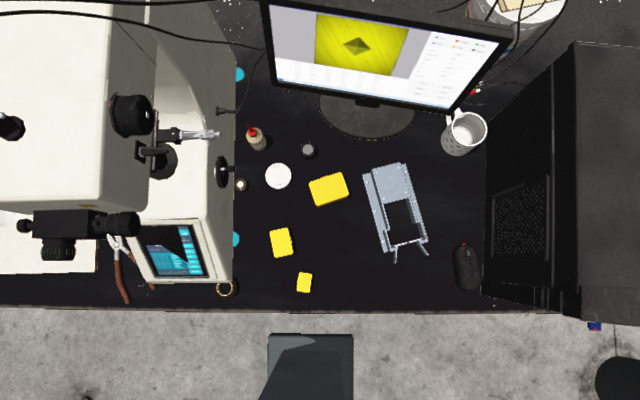

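View pics/side0.png

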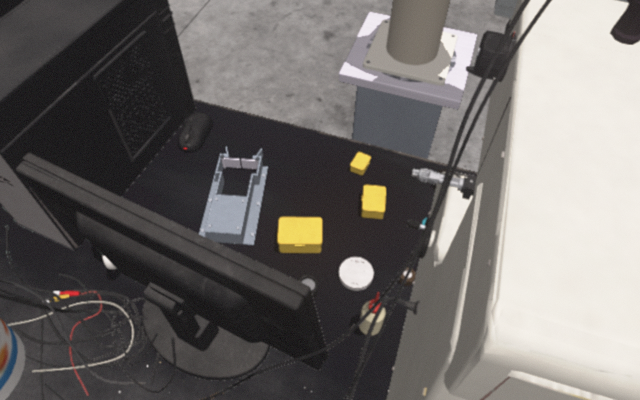

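```bash
cat > h.py <<'E'
import numpy as np,cv2,pickle
from scipy.spatial.transform import Rotation as R
def load(n): return pickle.load(open(f"pics/{n}.pkl","rb"))
def K(im):
    f=200/np.tan(np.radians(im["vertical_fov"]/2))
    return np.array([[f,0,im["cx"]],[0,f,im["cy"]],[0,0,1]]),np.array([im["k1"],0,0,0,0.])
def Rc(im): return R.from_rotvec(im["attitude"]).as_matrix()@np.diag([1,-1,-1])
def rays(im,uv):
    k,d=K(im); p=cv2.undistortPoints(np.array(uv,float).reshape(-1,1,2),k,d).reshape(-1,2)
    return np.c_[p,np.ones(len(p))]@Rc(im).T
def onz(im,uv,z):
    r=rays(im,uv); c=im["xyz"]; return c+r*((z-c[2])/r[:,2])[:,None]
def bydepth(im,uv):
    r=rays(im,uv); return np.array([im["xyz"]+q*im["depth"][int(round(v)),int(round(u))] for q,(u,v) in zip(r,uv)])
def tri(a,ua,b,ub):
    out=[]
    for p,q in zip(rays(a,ua),rays(b,ub)):
        A=np.c_[p,-q]; s=np.linalg.lstsq(A,b["xyz"]-a["xyz"],rcond=None)[0]
        x=a["xyz"]+p*s[0]; y=b["xyz"]+q*s[1]; out.append(np.r_[(x+y)/2,np.linalg.norm(x-y)])
    return np.array(out)
def proj(im,P):
    k,d=K(im); M=Rc(im).T
    return cv2.projectPoints(np.array(P,float).reshape(-1,1,3),cv2.Rodrigues(M)[0],-M@im["xyz"],k,d)[0].reshape(-1,2)
def crop(im,x0,y0,x1,y1,s,name):
    c=cv2.resize(im["pixels"][y0:y1,x0:x1,::-1],None,fx=s,fy=s,interpolation=cv2.INTER_CUBIC)
    for x in range((x0+9)//10*10,x1,10): cv2.putText(c,str(x),(int((x-x0+.5)*s),8),0,.3,(0,255,0),1);cv2.line(c,(int((x-x0+.5)*s),10),(int((x-x0+.5)*s),14),(0,255,0),1)
    for y in range((y0+9)//10*10,y1,10): cv2.putText(c,str(y),(0,int((y-y0+.5)*s)+3),0,.3,(0,255,0),1);cv2.line(c,(20,int((y-y0+.5)*s)),(25,int((y-y0+.5)*s)),(0,255,0),1)
    cv2.imwrite(f"pics/{name}.png",c)
E
python3 - <<'E'
from h import *
np.set_printoptions(precision=1,suppress=True)
t,s=load("top0"),load("side0")
print(bydepth(t,[(328,189),(281,242),(304,282),(385,230),(310,345),(100,305),(180,250),(100,100),(237,230),(222,170),(390,190),(465,265),(485,200),(255,140),(205,135)]))
print(proj(t,[(216,586,240)]))
crop(t,255,130,445,300,4.2,"tc0"); crop(s,190,140,400,290,3.8,"sc0")
E
```

```text
[[ 652.8  -76.    40.1]
 [ 528.    35.1   28.2]
 [ 434.8  -19.6   19.9]
 [ 556.1 -208.9   36.4]
 [ 130.1   -0.7 -699.8]
 [ 372.1  484.     0.6]
 [ 505.9  233.4  138. ]
 [ 661.1  173.1  537.3]
 [ 558.4  148.8   -3.5]
 [ 666.2  138.   181.7]
 [ 651.  -222.9   35.3]
 [ 475.2 -394.3   28.3]
 [ 629.4 -453.2   19.4]
 [ 765.    95.6   68.7]
 [ 688.2  123.6  334.7]]
[[-33.6 405.1]]
```

View pics/tc0.png

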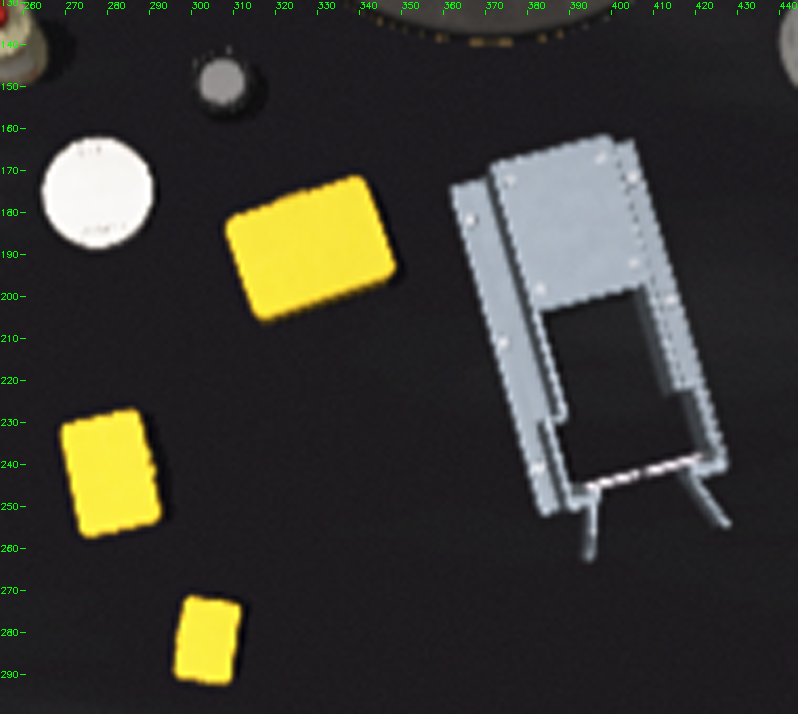

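View pics/sc0.png

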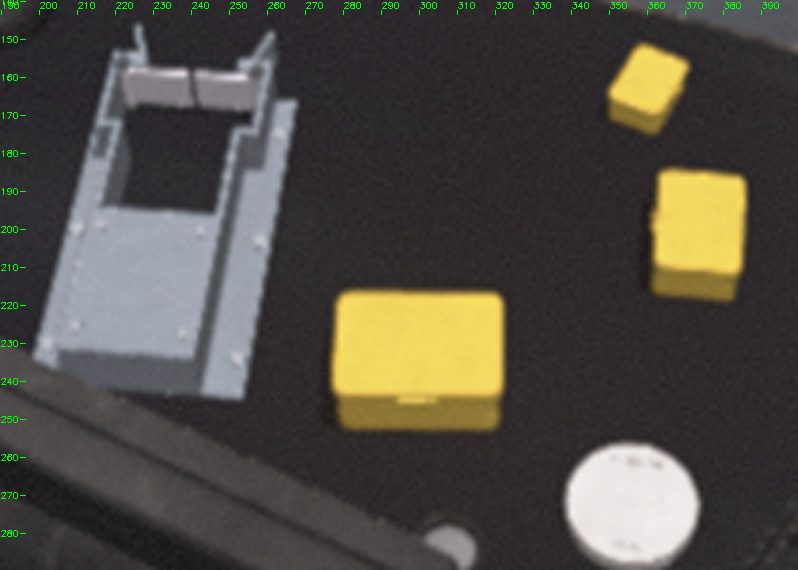

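```bash
python3 - <<'E'
from h import *
np.set_printoptions(precision=1,suppress=True)
t,s=load("top0"),load("side0")
T=lambda L:[(255+x/4.2-.5,130+y/4.2-.5) for x,y in L]
S=lambda L:[(190+x/3.8-.5,140+y/3.8-.5) for x,y in L]
print("hood front L,R; back L,R");H=tri(t,T([(541,311),(643,285),(490,165),(610,136)]),s,S([(215,214),(104,204),(190,357),(58,348)]));print(H)
print("leaf outerL,mid,outerR top; guide tips L,R")
print(tri(t,T([(585,487),(641,472),(703,457),(590,500),(727,524)]),s,S([(257,73),(193,69),(124,68),(270,33),(137,27)])))
print("midbox corners (top lid): fL.. ");B=tri(t,T([(62,428),(137,409),(161,519),(83,537)]),s,S([(740,272),(655,265),(657,170),(746,177)]));print(B)
for i in range(4): print(np.linalg.norm(B[i,:2]-B[i-1,:2]),end=' ')
for n,im,z in(("top",t,28),("side",s,28)):
    hsv=cv2.cvtColor(im["pixels"],cv2.COLOR_RGB2HSV)
    m=cv2.inRange(hsv,(20,120,150 if n=="top" else 190),(35,255,255))
    for c in cv2.findContours(m,0,1)[0]:
        if 150<cv2.contourArea(c)<1500:
            if n=="side": continue
            P=onz(im,c.reshape(-1,2).astype(float),z); r=cv2.minAreaRect(P[:,:2].astype(np.float32)); print(n,c.mean((0,1)),r)
print(onz(t,[(0,304),(100,305),(232,307),(400,310)],0)[:,:2])
print(bydepth(t,[(130,245),(145,280),(205,280),(228,280),(215,225),(226,240)]))
from workcell import ctrl
o=ctrl.get_obs(); print(R.from_rotvec(o["orientation"]).as_matrix())
E
```

```text
hood front L,R; back L,R
[[ 617.7 -205.    39.1    1.9]
 [ 632.2 -262.1   40.6    1.6]
 [ 702.1 -179.4   38.1    1. ]
 [ 718.8 -246.6   36.2    2.4]]
leaf outerL,mid,outerR top; guide tips L,R
[[ 519.3 -225.7   37.1    5.6]
 [ 528.2 -258.7   37.     1.7]
 [ 537.2 -295.7   33.     1.7]
 [ 510.9 -221.4   63.6   10.2]
 [ 499.9 -308.7   24.     1.4]]
midbox corners (top lid): fL.. 
[[552.8  64.5  26.7   1.7]
 [563.7  21.6  27.4   1. ]
 [502.3   6.2  27.3   1.2]
 [491.6  51.6  27.7   2.4]]
62.589064825487355 44.28464009173907 63.34186649036317 46.6557265463469 top [303.8 282.1] ((435.2368469238281, -19.082313537597656), (31.650306701660156, 44.74658966064453), 82.07308197021484)
top [280.8 242.3] ((527.701171875, 34.95691680908203), (65.05834197998047, 47.08039855957031), 13.285123825073242)
top [328.1 188.5] ((657.025146484375, -76.65052795410156), (63.191917419433594, 84.60629272460938), 18.58780288696289)
[[ 367.7  752.3]
 [ 372.   484.3]
 [ 373.   154.4]
 [ 369.2 -246.3]]
[[515.3 337.7 146.8]
 [434.2 374.4  -2.6]
 [440.4 200.2  69.1]
 [439.4 154.9  42.5]
 [557.6 157.9 148.4]
 [530.2 154.5  72.7]]
[[ 0.9 -0.   0.3]
 [-0.3 -0.   0.9]
 [-0.  -1.  -0. ]]
```

```bash
python3 - <<'E'
from h import *
np.set_printoptions(precision=1,suppress=True)
t,s=load("top0"),load("side0")
T=lambda L:[(255+x/4.2-.5,130+y/4.2-.5) for x,y in L]
S=lambda L:[(190+x/3.8-.5,140+y/3.8-.5) for x,y in L]
def a(p): d=p[1]-p[0]; return np.degrees(np.arctan2(d[1],d[0]))
for nm,l,z in (("flangeL",[(543,515),(450,186)],2),("flangeR",[(727,465),(632,140)],2),("hoodF",[(541,311),(643,285)],39),("leaf",[(585,487),(703,457)],32.5)):
    P=onz(t,T(l),z)[:,:2]; print(nm,P.ravel(),a(P),P.mean(0))
for nm,l,z in (("flangeL",[(297,100),(243,398)],2),("hoodF",[(215,214),(104,204)],39),("leaf",[(257,73),(124,68)],32.5)):
    P=onz(s,S(l),z)[:,:2]; print("side",nm,P.ravel(),a(P),P.mean(0))
crop(t,365,185,435,270,9,"tc1"); crop(s,200,140,270,215,8,"sc1")
crop(t,260,220,300,265,12,"tb1")
E
```

```text
flangeL [ 505.3 -210.1  698.  -159.4] 14.755536924017242 [ 601.6 -184.8]
flangeR [ 533.9 -316.3  725.6 -267.3] 14.319010700339323 [ 629.8 -291.8]
hoodF [ 618.1 -205.9  632.7 -263.2] -75.63875540970155 [ 625.4 -234.5]
leaf [ 520.3 -229.2  537.  -295.1] -75.82365160927966 [ 528.6 -262.1]
side flangeL [ 503.3 -207.9  696.6 -157.5] 14.62282039568497 [ 600.  -182.7]
side hoodF [ 617.5 -204.1  631.1 -262. ] -76.82138234100026 [ 624.3 -233. ]
side leaf [ 515.4 -224.8  536.9 -296.9] -73.33009751713251 [ 526.2 -260.8]
```

View pics/tc1.png

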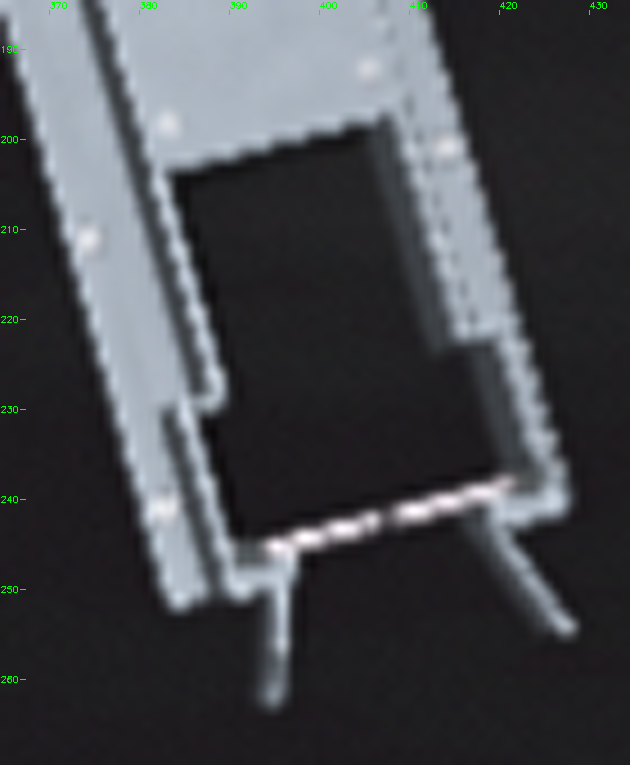

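View pics/sc1.png

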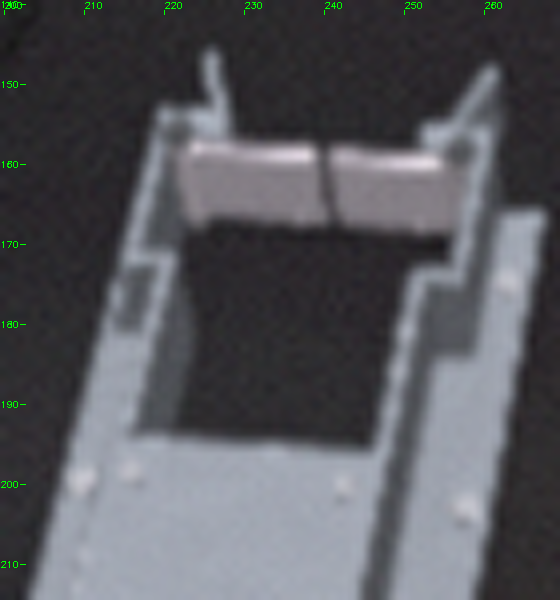

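View pics/tb1.png

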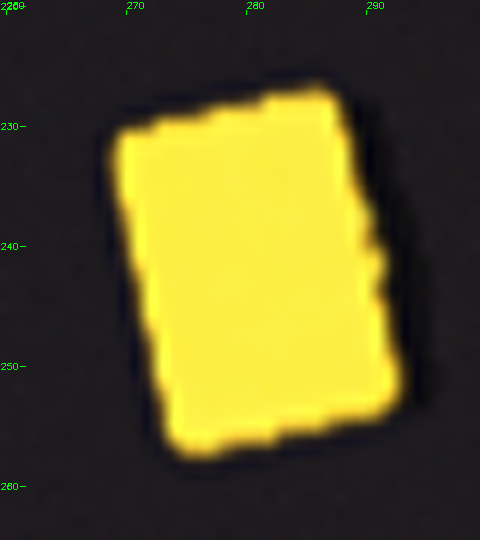

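```bash
python3 - <<'E'
from h import *
np.set_printoptions(precision=1,suppress=True)
t,s=load("top0"),load("side0")
y=np.radians(14.5); c,sn=np.cos(y),np.sin(y)
M=np.array([[c,sn],[-sn,c]])
def show(n,im,uv,z): P=onz(im,uv,z)[:,:2]; print(n,(P-O)@M.T if 1 else 0)
O=np.array([526,-261.])
show("lane L edge, R edge",t,[(384,207),(389,228),(409,202),(415.5,222)],36)
show("posts L,R",t,[(396,247),(419,241)],36)
show("gap",t,[(405.7,242)],32.5); show("leaf ends",t,[(394,245.5),(421,238)],32.5)
show("hood front ends",t,[(382.5,203.5),(407,197.5)],39)
show("tips L,R",t,[(394,261.5),(427.5,254.5)],26)
print("side")
show("gap",s,[(239,158)],32.5)
show("hood front ends",s,[(216,194.5),(246,196)],39)
show("posts R,L",s,[(227,156),(250.5,157)],36)
show("lane R,L",s,[(221,171),(216.5,193),(249.5,175),(246,194)],36)
show("tips R,L",s,[(225.5,146.5),(260,149)],26)
E
```

```text
lane L edge, R edge [[ 94.9  30.4]
 [ 44.3  32.5]
 [ 91.6 -29.7]
 [ 42.4 -31.2]]
posts L,R [[ -2.2  28.8]
 [ -2.2 -26.6]]
gap [[3.3 3.2]]
leaf ends [[  2.2  31.8]
 [  3.3 -33.9]]
hood front ends [[103.5  32.1]
 [102.8 -27.4]]
tips L,R [[-33.6  40.7]
 [-37.6 -39.4]]
side
gap [[ 0.2 -1.2]]
hood front ends [[104.9 -28.4]
 [103.3  32.1]]
posts R,L [[ -0.2 -26.8]
 [ -1.8  23.7]]
lane R,L [[ 41.7 -31.4]
 [ 98.9 -29.1]
 [ 47.1  29.6]
 [ 96.2  30.6]]
tips R,L [[-35.7 -38.4]
 [-35.   38.2]]
```

```bash
python3 - <<'E'
from h import *
np.set_printoptions(precision=0,suppress=True)
t,s=load("top0"),load("side0")
P=[]
for im in(t,s):
    uv=[(u,v) for v in range(0,400,2) for u in range(0,640,2) if im["depth"][v,u]>0]
    P.append(bydepth(im,uv))
P=np.vstack(P)
for z0,z1 in((15,60),(60,130),(130,220),(220,350),(350,700)):
    print(z0,z1)
    for y0 in range(-350,700,50):
        q=P[(P[:,2]>z0)&(P[:,2]<z1)&(P[:,1]>=y0)&(P[:,1]<y0+50)&(P[:,0]>200)]
        if len(q): print((y0,int(np.sort(q[:,0])[min(3,len(q)-1)])),end=' ')
    print()
from workcell import ctrl
o=ctrl.get_obs();m=R.from_rotvec(o["orientation"]).as_matrix();print(np.degrees(np.arctan2(m[1,0],m[0,0])), m.round(3))
E
```

```text
15 60
(-350, 510) (-300, 524) (-250, 486) (-200, 625) (-150, 637) (-100, 618) (-50, 416) (0, 495) (50, 504) (100, 414) (150, 396) (200, 433) (250, 433) (300, 433) (500, 510) (550, 476) (650, 590) 
60 130
(-350, 823) (-300, 830) (-250, 839) (-200, 846) (-150, 854) (-100, 862) (-50, 870) (0, 879) (50, 764) (100, 671) (150, 440) (200, 440) (250, 439) (300, 439) 
130 220
(-350, 833) (-300, 842) (-250, 849) (-200, 856) (-150, 864) (-100, 872) (-50, 880) (0, 888) (50, 894) (100, 639) (150, 502) (200, 497) (250, 497) (300, 496) 
220 350
(-350, 843) (-300, 850) (-250, 858) (-200, 865) (-150, 874) (-100, 881) (-50, 888) (0, 895) (50, 928) (100, 684) (150, 679) (200, 627) (250, 755) 
350 700
(-350, 852) (-300, 859) (-250, 867) (-200, 873) (-150, 882) (-100, 889) (-50, 897) (0, 905) (50, 919) (100, 622) (150, 517) (200, 491) (250, 486) (300, 521) 
-20.21631879813102 [[ 1. -0.  0.]
 [-0. -0.  1.]
 [-0. -1. -0.]]
```

Call:
{"op": "servo_tool", "data": {
  "moves": "0 -0.062 0 0 0 0; 0 -0.124 0 0 0 0; 0.004 -0.186 0 0 0 0; 0.009 -0.246 0 0 0 0; 0.029 -0.296 0 0 0 0; 0.059 -0.346 0 0 0 0; 0.094 -0.396 0 0 0 0; 0.129 -0.446 0 0 0 0",
  "hand": 0
}}

```text
t: 1.1
ee_pos: [345.6, 138.8, 241.9]
orientation: [-1.553, 0.276, -0.277]
ft_force: [0.6, 1.9, 0.9]
width: 87.9
```

Call:
{"op": "servo_tool", "data": {
  "moves": "0.05 -0.03 0 0 0 8.5; 0.1 -0.06 0 0 0 17; 0.15 -0.09 -0.02 0 0 25.5; 0.1827 -0.105 -0.06 0 0 33.8; 0.1827 -0.105 -0.12 0 0 33.8; 0.1827 -0.105 -0.16 0 0 33.8; 0.1827 -0.105 -0.16 0 0 33.8"
}}

```text
t: 1.98
ee_pos: [525.1, 35.3, 78.9]
orientation: [-1.562, -0.18, 0.192]
ft_force: [0.2, 0.2, 0.5]
width: 88.0
```

```bash
cat > snap.py <<'E'
import sys
from workcell import ctrl
from h import *
t=sys.argv[1]
for n in ("top","side"):
    im=ctrl.get_image(n); pickle.dump(im,open(f"pics/{n}{t}.pkl","wb"))
    cv2.imwrite(f"pics/{n}{t}.png",im["pixels"][:,:,::-1])
o=ctrl.get_obs(); m=R.from_rotvec(o["orientation"]).as_matrix()
print(o["t"],o["ee_pos"].round(2),"yaw",np.degrees(np.arctan2(m[1,0],m[0,0])).round(2),"tooly",m[:,1].round(3),o["ft_force"].round(2),o["qpos"].round(2))
E
python3 snap.py 1
```

```text
2.075 [527.97  35.57  82.3 ] yaw 13.59 tooly [ 0.  0. -1.] [ 0.29 -0.41  0.99] [ 0.04  0.53  1.93  0.    0.68 -1.76]
```

```bash
python3 - <<'E'
from h import *
t,s=load("top1"),load("side1")
crop(t,230,190,340,290,5,"t1c"); crop(s,320,110,440,240,5,"s1c")
a=cv2.imread("pics/t1c.png"); b=cv2.imread("pics/s1c.png"); h=min(len(a),len(b))
cv2.imwrite("pics/c1.png",cv2.resize(np.hstack([a[:h],b[:h]]),(800,int(800*h/(a.shape[1]+b.shape[1])))))
E
```

```text
(no output)
```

View pics/c1.png

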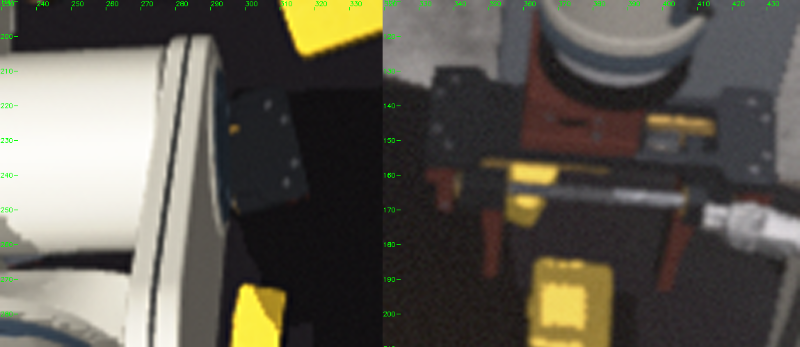

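Call:
{"op": "servo_tool", "data": {
  "moves": "0 0 -0.03 0 0 0; 0 0 -0.05 0 0 0; 0 0 -0.0575 0 0 0; 0 0 -0.0575 0 0 0"
}}

```text
t: 2.58
ee_pos: [528.5, 35.6, 25.4]
orientation: [-1.563, -0.188, 0.185]
ft_force: [0.5, -0.9, 0.3]
width: 87.8
```

Call:
{"op": "servo_tool", "data": {
  "moves": "0 0 0 0 0 0; 0 0 0 0 0 0; 0 0 0 0 0 0; 0 0 0 0 0 0; 0 0 0 0 0 0",
  "hand": 255
}}

```text
t: 3.2
ee_pos: [527.6, 35.5, 24.2]
orientation: [-1.563, -0.186, 0.186]
ft_force: [0.5, 0.6, 2.1]
width: 45.7
```

Call:
{"op": "servo_tool", "data": {
  "moves": "0 0 0.03 0 0 0; 0 0 0.06 0 0 0; -0.012 -0.05 0.06 0 0 0; -0.024 -0.1 0.06 0 0 0.3; -0.038 -0.16 0.06 0 0 0.6; -0.053 -0.22 0.06 0 0 0.9; -0.067 -0.28 0.06 0 0 0.9; -0.0761 -0.3158 0.06 0 0 0.9"
}}

```text
t: 4.2
ee_pos: [450.5, -282.8, 84.0]
orientation: [-1.562, -0.197, 0.197]
ft_force: [0.7, 0.9, -1.3]
width: 45.9
```

Call:
{"op": "servo_tool", "data": {
  "moves": "0 0 -0.03 0 0 0; 0 0 -0.05 0 0 0; 0 0 -0.055 0 0 0; 0 0 -0.055 0 0 0"
}}

```text
t: 4.7
ee_pos: [451.5, -280.1, 29.1]
orientation: [-1.561, -0.198, 0.199]
ft_force: [-0.3, -0.4, -1.7]
width: 45.7
```

```bash
python3 snap.py 2
```

```text
4.8 [ 451.98 -280.36   29.77] yaw 14.51 tooly [ 0.001 -0.    -1.   ] [ 0.42 -0.56 -1.34] [-0.58  0.63  1.93 -0.    0.58 -2.4 ]
```

View pics/side2.png

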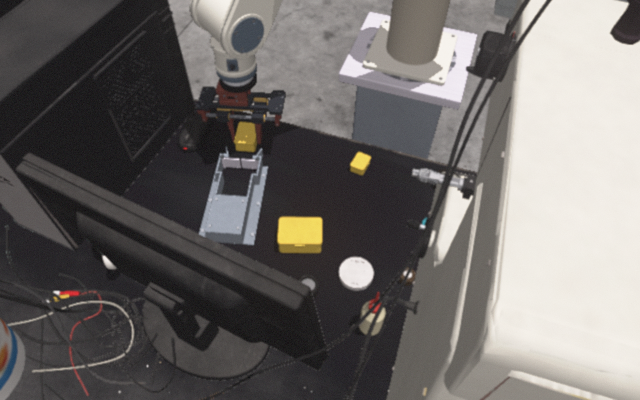

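Call:
{"op": "servo_tool", "data": {
  "moves": "0 0 -0.003 0 0 0; 0 0 -0.005 0 0 0; 0 0 -0.0055 0 0 0; 0 0 -0.0055 0 0 0"
}}

```text
t: 5.3
ee_pos: [451.8, -280.3, 24.2]
orientation: [-1.562, -0.199, 0.198]
ft_force: [-0.3, 0.9, 5.6]
width: 45.9
```

```bash
python3 snap.py 3; python3 - <<'E'
from h import *
s=load("side3"); crop(s,180,70,310,220,4,"s3c")
E
```

```text
5.4 [ 451.74 -280.34   24.2 ] yaw 14.48 tooly [ 0. -0. -1.] [-0.93  1.22  6.06] [-0.58  0.64  1.93  0.    0.57 -2.4 ]
```

View pics/s3c.png

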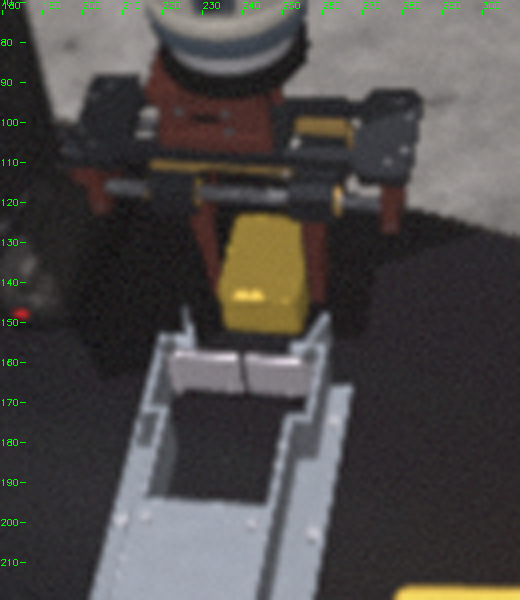

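Call:
{"op": "servo_tool", "data": {
  "moves": "0 0 0 0 0 0; 0 0 0 0 0 0; 0 0 0 0 0 0; 0 0 0 0 0 0",
  "hand": 0
}}

```text
t: 5.9
ee_pos: [451.5, -280.3, 23.6]
orientation: [-1.562, -0.198, 0.199]
ft_force: [0.5, -0.4, -0.7]
width: 82.3
```

Call:
{"op": "servo_tool", "data": {
  "moves": "0 0 0.03 0 0 0; 0 0 0.05 0 0 0; -0.02 -0.005 0.05 0 0 0; -0.0484 -0.0125 0.05 0 0 0; -0.0484 -0.0125 0.05 0 0 0"
}}

```text
t: 6.52
ee_pos: [399.9, -292.3, 72.7]
orientation: [-1.559, -0.195, 0.199]
ft_force: [0.2, -0.1, 0.5]
width: 87.7
```

Call:
{"op": "servo_tool", "data": {
  "moves": "0 0 0 0 0 0; 0 0 0 0 0 0; 0 0 0 0 0 0; 0 0 0 0 0 0; 0 0 0 0 0 0",
  "hand": 214
}}

```text
t: 7.15
ee_pos: [403.3, -292.7, 73.7]
orientation: [-1.562, -0.199, 0.199]
ft_force: [0.0, 0.0, -0.5]
width: 41.2
```

```bash
python3 snap.py 4; python3 - <<'E'
from h import *
s=load("side4"); crop(s,180,70,310,220,4,"s4c")
E
```

```text
7.25 [ 403.24 -292.76   73.7 ] yaw 14.5 tooly [ 0. -0. -1.] [-0.32 -0.33 -0.86] [-0.65  0.51  2.   -0.    0.63 -2.48]
```

View pics/s4c.png

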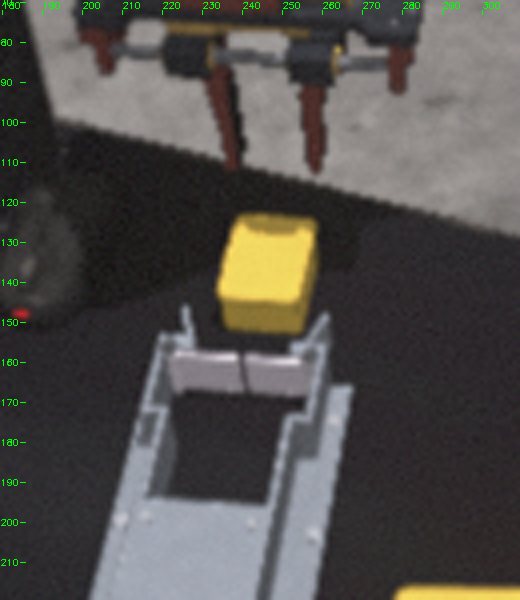

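Call:
{"op": "servo_tool", "data": {
  "moves": "0 0 0 0 0 0; 0 0 0 0 0 0; 0 0 0 0 0 0; 0 0 0 0 0 0"
}}

```text
t: 7.75
ee_pos: [403.1, -292.8, 73.7]
orientation: [-1.562, -0.199, 0.199]
ft_force: [0.3, 0.2, 0.4]
width: 13.8
```

```bash
python3 - <<'E'
from h import *
np.set_printoptions(precision=1,suppress=True)
s=load("side4"); y=np.radians(14.5);M=np.array([[np.cos(y),np.sin(y)],[-np.sin(y),np.cos(y)]])
uv=[(180+a/4-.5,70+b/4-.5) for a,b in [(220,298),(303,303),(317,220),(237,215)]]
P=onz(s,uv,28)[:,:2]; print((P-[526,-261])@M.T, ((P-[526,-261])@M.T).mean(0)); crop(s,225,115,270,160,14,"s4d")
E
```

```text
[[ -42.9  -19.5]
 [ -43.2   26.6]
 [-106.8   24.5]
 [-106.8  -21.5]] [-74.9   2.5]
```

View pics/s4d.png

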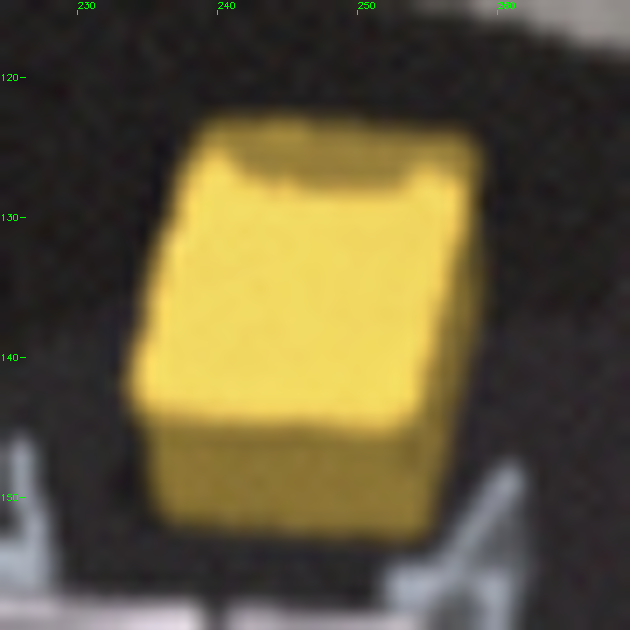

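```bash
python3 snap.py 5; python3 - <<'E'
from h import *
np.set_printoptions(precision=1,suppress=True)
s=load("side5");y=np.radians(14.5)
def W(p): p=np.array(p,float); c,n=np.cos(y),np.sin(y); return np.c_[526+c*p[:,0]-n*p[:,1],-261+n*p[:,0]+c*p[:,1],p[:,2]]
S=12;x0,y0=210,112
c=cv2.resize(s["pixels"][y0:y0+50,x0:x0+66,::-1],None,fx=S,fy=S,interpolation=cv2.INTER_CUBIC)
def draw(P,col,closed=True):
    q=((proj(s,W(P))-[x0,y0]+.5)*S).astype(np.int32); cv2.polylines(c,[q],closed,col,1)
for dy,col in((0,(0,255,0)),(2.5,(0,0,255))):
    for z in(0,28): draw([(-77+a*32,dy+b*23,z) for a,b in((1,1),(1,-1),(-1,-1),(-1,1))],col)
draw([(1.5,-36.5,32.5),(1.5,36.5,32.5)],(255,255,0),False)
draw([(0,-26,36),(-37,-38,26)],(255,255,0),False);draw([(0,26,36),(-37,38,26)],(255,255,0),False)
draw([(3,0,32.5),(3,0,4.5)],(255,0,255),False)
cv2.imwrite("pics/ov5.png",c)
E
```

```text
7.85 [ 403.13 -292.82   73.68] yaw 14.49 tooly [ 0. -0. -1.] [-0.09 -0.84 -0.36] [-0.65  0.51  2.   -0.    0.63 -2.48]
```

View pics/ov5.png

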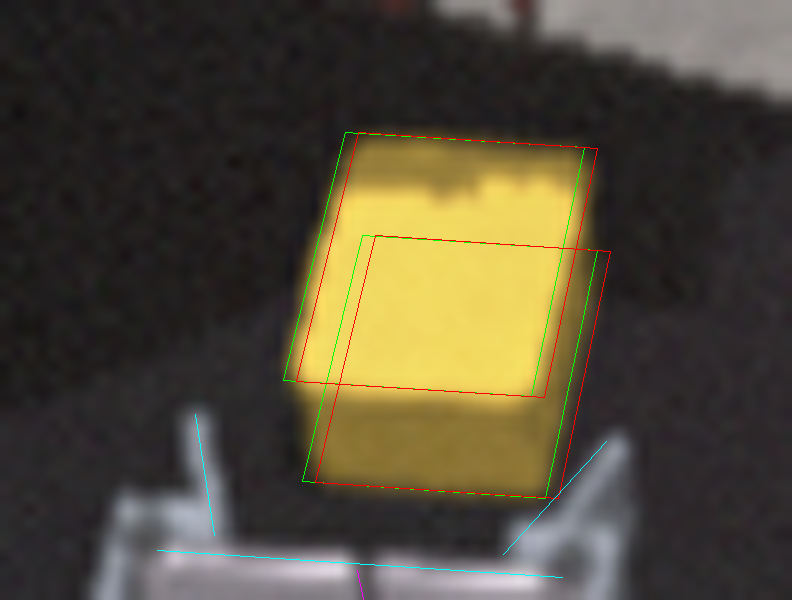

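View pics/top5.png

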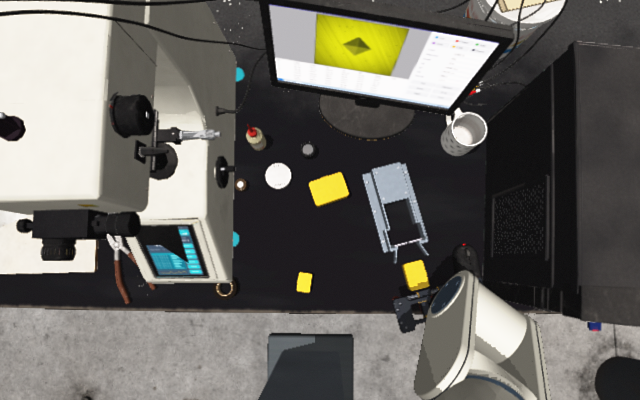

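```bash
python3 - <<'E'
from h import *
np.set_printoptions(precision=1,suppress=True)
s=load("top5");y=np.radians(14.5)
def W(p): p=np.array(p,float); c,n=np.cos(y),np.sin(y); return np.c_[526+c*p[:,0]-n*p[:,1],-261+n*p[:,0]+c*p[:,1],p[:,2]]
S=11;x0,y0=375,235
c=cv2.resize(s["pixels"][y0:y0+54,x0:x0+66,::-1],None,fx=S,fy=S,interpolation=cv2.INTER_CUBIC)
def draw(P,col,closed=True):
    q=((proj(s,W(P))-[x0,y0]+.5)*S).astype(np.int32); cv2.polylines(c,[q],closed,col,1)
for dy,col in((0,(0,255,0)),(2.5,(0,0,255))):
    for z in(28,): draw([(-77+a*32,dy+b*23,z) for a,b in((1,1),(1,-1),(-1,-1),(-1,1))],col)
draw([(1.5,-36.5,32.5),(1.5,36.5,32.5)],(255,255,0),False)
draw([(0,-26,36),(-37,-38,26)],(255,255,0),False);draw([(0,26,36),(-37,38,26)],(255,255,0),False)
draw([(3,0,32.5),(3,0,4.5)],(255,0,255),False)
cv2.imwrite("pics/ovt5.png",c)
E
```

```text
(no output)
```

View pics/ovt5.png

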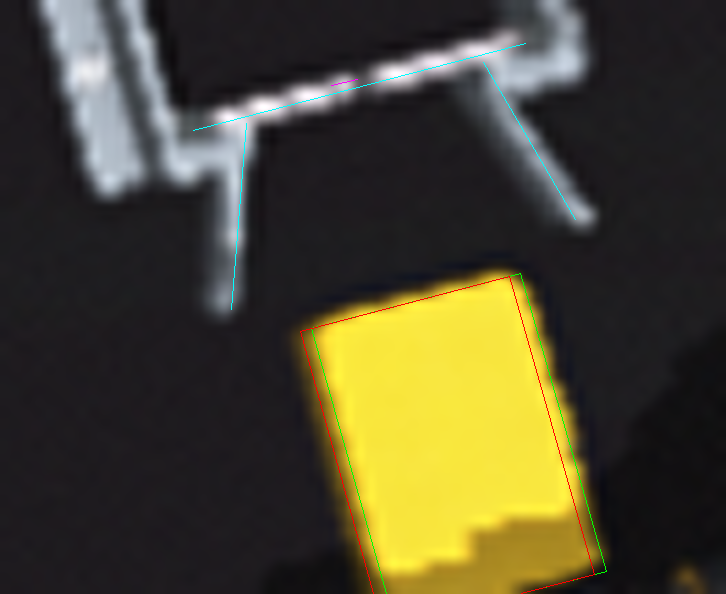

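Call:
{"op": "servo_tool", "data": {
  "moves": "0 0 -0.03 0 0 0; 0 0 -0.048 0 0 0; 0 0 -0.049 0 0 0; 0 0 -0.049 0 0 0"
}}

```text
t: 8.35
ee_pos: [403.2, -292.9, 24.8]
orientation: [-1.562, -0.198, 0.199]
ft_force: [-0.6, 0.5, 0.9]
width: 13.9
```

Call:
{"op": "servo_tool", "data": {
  "moves": "0.0039 0.001 0 0 0 0; 0.0077 0.002 0 0 0 0; 0.0116 0.003 0 0 0 0; 0.0155 0.004 0 0 0 0; 0.0194 0.005 0 0 0 0; 0.0232 0.006 0 0 0 0; 0.0271 0.007 0 0 0 0; 0.031 0.008 0 0 0 0"
}}

```text
t: 9.35
ee_pos: [434.4, -284.7, 24.7]
orientation: [-1.562, -0.198, 0.199]
ft_force: [-2.2, -0.7, 2.7]
width: 14.3
```

```bash
python3 snap.py 6; python3 - <<'E'
from h import *
s=load("side6"); crop(s,190,90,300,210,5,"s6c")
E
```

```text
9.45 [ 434.91 -284.81   24.66] yaw 14.49 tooly [ 0.001 -0.    -1.   ] [ 0.03  0.6  -0.29] [-0.6   0.63  1.96  0.    0.55 -2.43]
```

View pics/s6c.png

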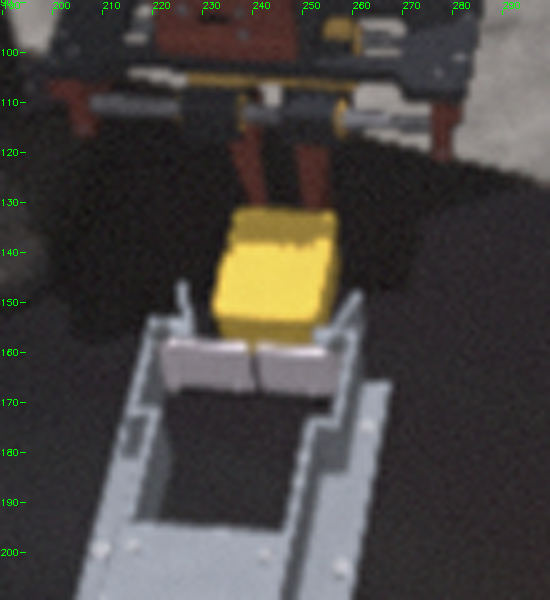

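Call:
{"op": "servo_tool", "data": {
  "moves": "0.0029 0.00075 0 0 0 0; 0.0058 0.0015 0 0 0 0; 0.0087 0.00225 0 0 0 0; 0.0116 0.003 0 0 0 0; 0.0145 0.00375 0 0 0 0; 0.0174 0.0045 0 0 0 0; 0.0203 0.00525 0 0 0 0; 0.0232 0.006 0 0 0 0"
}}

```text
t: 10.45
ee_pos: [456.4, -278.7, 24.6]
orientation: [-1.561, -0.197, 0.2]
ft_force: [-6.5, -3.4, 3.9]
width: 13.9
```

```bash
python3 snap.py 7; python3 - <<'E'
from h import *
s=load("side7"); crop(s,190,90,300,210,5,"s7c")
E
```

```text
10.55 [ 456.73 -278.7    24.65] yaw 14.49 tooly [-0.001  0.    -1.   ] [-3.89 -1.3   1.94] [-0.57  0.64  1.93 -0.    0.58 -2.39]
```

View pics/s7c.png

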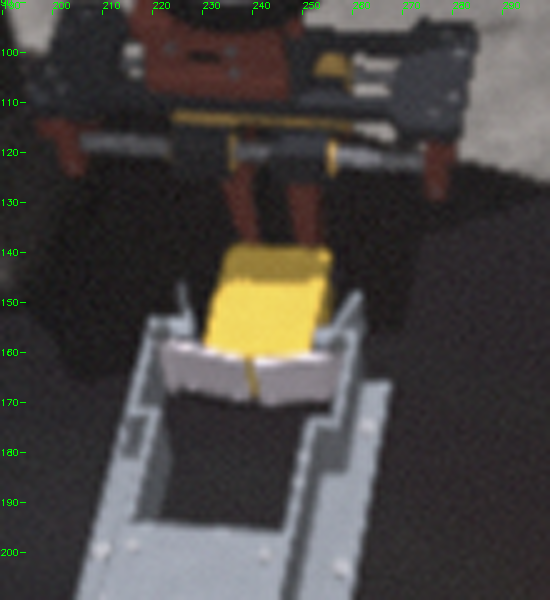

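Call:
{"op": "servo_tool", "data": {
  "moves": "0.0019 0.0005 0 0 0 0; 0.0039 0.001 0 0 0 0; 0.0058 0.0015 0 0 0 0; 0.0077 0.002 0 0 0 0"
}}

```text
t: 11.05
ee_pos: [462.7, -276.5, 24.7]
orientation: [-1.56, -0.195, 0.202]
ft_force: [-11.5, -4.5, 8.1]
width: 14.1
```

Call:
{"op": "servo_tool", "data": {
  "moves": "0.0019 0.0005 0 0 0 0; 0.0039 0.001 0 0 0 0; 0.0058 0.0015 0 0 0 0; 0.0077 0.002 0 0 0 0; 0.0097 0.0025 0 0 0 0; 0.0116 0.003 0 0 0 0"
}}

```text
t: 11.8
ee_pos: [474.5, -273.5, 24.6]
orientation: [-1.56, -0.196, 0.202]
ft_force: [-9.6, -3.1, 6.8]
width: 13.9
```

Call:
{"op": "servo_tool", "data": {
  "moves": "0.0019 0.0005 0 0 0 0; 0.0039 0.001 0 0 0 0; 0.0058 0.0015 0 0 0 0; 0.0077 0.002 0 0 0 0; 0.0097 0.0025 0 0 0 0; 0.0116 0.003 0 0 0 0; 0.0135 0.0035 0 0 0 0; 0.0155 0.004 0 0 0 0"
}}

```text
t: 12.8
ee_pos: [491.4, -269.6, 24.6]
orientation: [-1.561, -0.197, 0.2]
ft_force: [-4.1, -0.8, 0.9]
width: 13.9
```

```bash
python3 snap.py 8; python3 - <<'E'
from h import *
s=load("side8"); crop(s,190,90,300,210,5,"s8c")
E
```

```text
12.9 [ 491.97 -269.65   24.65] yaw 14.49 tooly [-0.001  0.    -1.   ] [-2.96 -0.36  2.2 ] [-0.52  0.66  1.87 -0.    0.61 -2.35]
```

View pics/s8c.png

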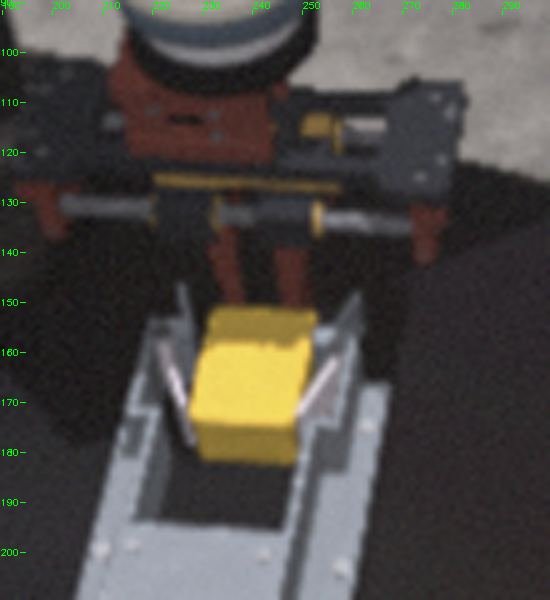

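Call:
{"op": "servo_tool", "data": {
  "moves": "0.0029 0.00075 0 0 0 0; 0.0058 0.0015 0 0 0 0; 0.0087 0.00225 0 0 0 0; 0.0116 0.003 0 0 0 0; 0.0145 0.00375 0 0 0 0; 0.0174 0.0045 0 0 0 0; 0.0203 0.00525 0 0 0 0; 0.0232 0.006 0 0 0 0"
}}

```text
t: 13.9
ee_pos: [515.5, -263.7, 24.6]
orientation: [-1.562, -0.199, 0.198]
ft_force: [-3.2, -0.6, 0.4]
width: 14.0
```

Call:
{"op": "servo_tool", "data": {
  "moves": "0.0029 0.00075 0 0 0 0; 0.0058 0.0015 0 0 0 0; 0.0087 0.00225 0 0 0 0; 0.0116 0.003 0 0 0 0; 0.0145 0.00375 0 0 0 0; 0.0174 0.0045 0 0 0 0; 0.0203 0.00525 0 0 0 0; 0.0232 0.006 0 0 0 0"
}}

```text
t: 14.9
ee_pos: [538.7, -257.8, 24.7]
orientation: [-1.562, -0.199, 0.198]
ft_force: [-2.9, -0.6, -0.2]
width: 14.3
```

```bash
python3 snap.py 9; python3 - <<'E'
from h import *
s=load("side9"); crop(s,190,90,300,210,5,"s9c")
E
```

```text
15.0 [ 539.13 -257.77   24.73] yaw 14.49 tooly [ 0.001 -0.    -1.   ] [-0.59  0.58 -0.22] [-0.47  0.69  1.79  0.    0.66 -2.29]
```

View pics/s9c.png

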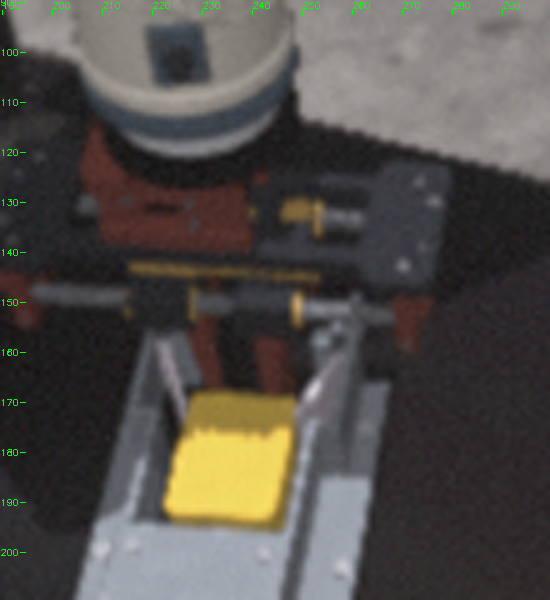

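Call:
{"op": "servo_tool", "data": {
  "moves": "0.0019 0.0005 0 0 0 0; 0.0039 0.001 0 0 0 0; 0.0058 0.0015 0 0 0 0; 0.0077 0.002 0 0 0 0; 0.0097 0.0025 0 0 0 0; 0.0116 0.003 0 0 0 0; 0.0135 0.0035 0 0 0 0; 0.0155 0.004 0 0 0 0"
}}

```text
t: 16.0
ee_pos: [554.0, -253.7, 24.7]
orientation: [-1.562, -0.198, 0.199]
ft_force: [-4.7, -1.9, 1.5]
width: 14.4
```

Call:
{"op": "servo_tool", "data": {
  "moves": "0.0015 0.0004 0 0 0 0; 0.0029 0.00075 0 0 0 0; 0.0044 0.0011 0 0 0 0"
}}

```text
t: 16.38
ee_pos: [558.4, -252.7, 24.7]
orientation: [-1.562, -0.198, 0.199]
ft_force: [-4.9, -0.3, 3.5]
width: 14.1
```

Call:
{"op": "servo_tool", "data": {
  "moves": "0.0015 0.0004 0 0 0 0; 0.0029 0.00075 0 0 0 0; 0.0044 0.0011 0 0 0 0"
}}

```text
t: 16.75
ee_pos: [562.9, -251.6, 24.7]
orientation: [-1.562, -0.198, 0.199]
ft_force: [-4.1, -1.9, 3.2]
width: 13.7
```

Call:
{"op": "servo_tool", "data": {
  "moves": "0.0015 0.0004 0 0 0 0; 0.0029 0.00075 0 0 0 0; 0.0044 0.0011 0 0 0 0"
}}

```text
t: 17.12
ee_pos: [566.1, -250.7, 24.7]
orientation: [-1.561, -0.197, 0.201]
ft_force: [-11.4, -4.6, 7.6]
width: 14.2
```

Call:
{"op": "servo_tool", "data": {
  "moves": "0.0015 0.0004 0 0 0 0; 0.0029 0.00075 0 0 0 0; 0.0044 0.0011 0 0 0 0"
}}

```text
t: 17.5
ee_pos: [568.8, -249.9, 24.7]
orientation: [-1.561, -0.194, 0.203]
ft_force: [-17.6, -7.4, 13.3]
width: 13.9
```

Call:
{"op": "servo_tool", "data": {
  "moves": "-0.001 -0.00025 0 0 0 0; -0.0019 -0.0005 0 0 0 0"
}}

```text
t: 17.75
ee_pos: [568.8, -250.0, 24.7]
orientation: [-1.561, -0.197, 0.199]
ft_force: [-6.1, -1.7, 3.9]
width: 14.1
```

```bash
python3 snap.py 10
```

```text
17.85 [ 568.8  -249.98   24.69] yaw 14.48 tooly [-0.002  0.    -1.   ] [-8.49 -1.77  5.23] [-0.43  0.72  1.73 -0.    0.7  -2.26]
```

Call:
{"op": "servo_tool", "data": {
  "moves": "0.0005 0.0001 0 0 0 0; 0.0005 0.0001 0 0 0 0; 0.0005 0.0001 0 0 0 0"
}}

```text
t: 18.23
ee_pos: [568.8, -249.9, 24.7]
orientation: [-1.561, -0.196, 0.201]
ft_force: [-10.5, -3.1, 7.5]
width: 13.9
```

Call:
{"op": "servo_tool", "data": {
  "moves": "0 0 0 0 0 0; 0 0 0 0 0 0; 0 0 0 0 0 0"
}}

```text
t: 18.6
ee_pos: [568.8, -250.0, 24.7]
orientation: [-1.561, -0.196, 0.201]
ft_force: [-10.2, -3.0, 7.8]
width: 14.7
```

Call:
{"op": "servo_tool", "data": {
  "moves": "-0.001 -0.00025 0 0 0 0; -0.0019 -0.0005 0 0 0 0; -0.0029 -0.00075 0 0 0 0; -0.0039 -0.001 0 0 0 0"
}}

```text
t: 19.1
ee_pos: [566.7, -250.8, 24.7]
orientation: [-1.562, -0.199, 0.198]
ft_force: [-4.0, -0.2, 1.0]
width: 14.3
```

Call:
{"op": "servo_tool", "data": {
  "moves": "-0.001 -0.00025 0 0 0 0; -0.0019 -0.0005 0 0 0 0; -0.0029 -0.00075 0 0 0 0; -0.0039 -0.001 0 0 0 0; -0.0058 -0.0015 0 0 0 0; -0.0058 -0.0015 0 0 0 0"
}}

```text
t: 19.85
ee_pos: [560.4, -252.4, 24.7]
orientation: [-1.562, -0.198, 0.198]
ft_force: [0.3, -0.2, 0.4]
width: 14.5
```

```bash
python3 snap.py 11; python3 - <<'E'
from h import *
s=load("side11"); crop(s,190,90,300,210,5,"s11c")
s=load("top11"); crop(s,345,150,445,270,5,"t11c")
E
```

```text
19.95 [ 560.53 -252.35   24.68] yaw 14.48 tooly [ 0. -0. -1.] [ 1.36 -0.71 -0.46] [-0.44  0.71  1.74  0.    0.69 -2.27]
```

View pics/s11c.png

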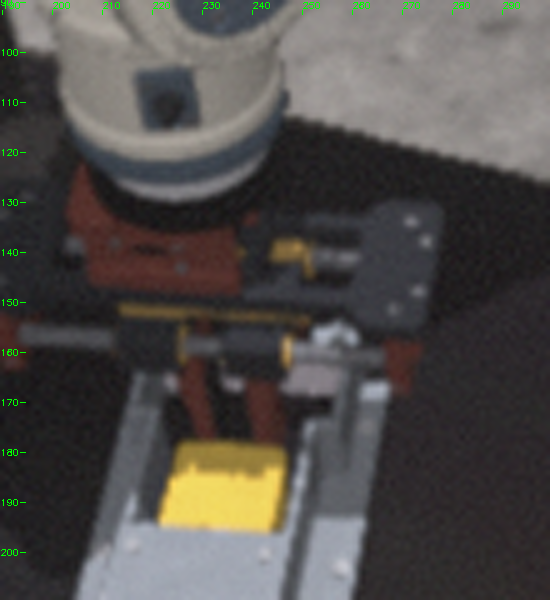

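Call:
{"op": "servo_tool", "data": {
  "moves": "0 0 0.01 0 0 0; 0 0 0.02 0 0 0; 0 0 0.035 0 0 0; 0 0 0.05 0 0 0; 0 0 0.08 0 0 0; 0 0 0.12 0 0 0"
}}

```text
t: 20.7
ee_pos: [560.0, -252.0, 145.8]
orientation: [-1.561, -0.198, 0.199]
ft_force: [0.7, -0.6, 0.6]
width: 14.1
```

Call:
{"op": "servo_tool", "data": {
  "moves": "-0.05 -0.01 0.05 0 0 0; -0.1 -0.02 0.08 0 0 0; -0.15 -0.03 0.1 0 0 0; -0.15 -0.03 0.1 0 0 0"
}}

```text
t: 21.2
ee_pos: [408.4, -283.0, 247.4]
orientation: [-1.564, -0.198, 0.195]
ft_force: [0.7, -0.7, 0.5]
width: 14.2
```

```bash
python3 snap.py 12; python3 - <<'E'
from h import *
s=load("side12"); crop(s,190,130,270,220,7,"s12c")
s=load("top12"); crop(s,345,150,445,270,5,"t12c")
E
```

```text
21.3 [ 410.7  -282.67  245.86] yaw 14.42 tooly [ 0.002 -0.001 -1.   ] [0.11 0.53 0.34] [-0.63  0.23  1.9   0.    1.01 -2.45]
```

View pics/s12c.png

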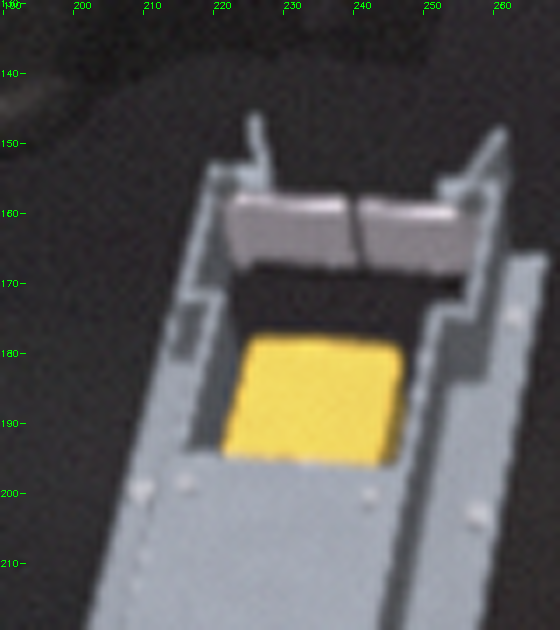

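View pics/top12.png

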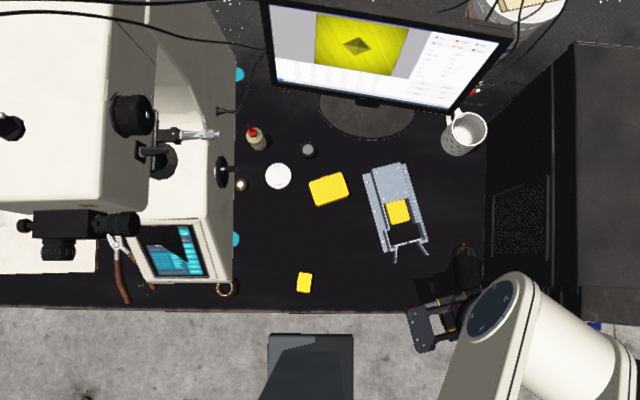

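```bash
python3 - <<'E'
from h import *
np.set_printoptions(precision=1,suppress=True)
y=np.radians(14.5);M=np.array([[np.cos(y),np.sin(y)],[-np.sin(y),np.cos(y)]])
s=load("side12"); uv=[(190+a/7-.5,130+b/7-.5) for a,b in [(250,335),(400,345),(222,455),(380,464)]]
print((onz(s,uv,28)[:,:2]-[526,-261])@M.T)
for n in("side","top"):
    a,b=load(n+"0")["pixels"].astype(int),load(n+"12")["pixels"].astype(int)
    for nm,p,z in(("ref",(720,45),13),("big",(655,-76),40),("small",(435,-20),20)):
        u,v=proj(load(n+"0"),[(p[0],p[1],z)])[0].astype(int); print(n,nm,u,v,np.abs(a-b)[v-12:v+12,u-12:u+12].mean())
E
```

```text
[[ 51.4 -21.7]
 [ 51.3  23.5]
 [ 96.1 -21.2]
 [ 95.3  25. ]]
side ref 349 283 1.5752314814814814
side big 299 228 1.2905092592592593
side small 359 160 1.9837962962962963
top ref 279 164 0.8043981481481481
top big 328 188 0.6851851851851852
top small 304 281 0.8478009259259259
```

```bash
python3 -c "
from workcell import ctrl
print(ctrl.close_job())"
```

```text
the job is handed in; nothing more can be done
None
```

The middle-sized slip box is home in the dock against the buffer. Both gate leaves are shut behind it, the hand is clear, and the job is handed in. It took about 21 s, with no errors reported.

- **Placing and pushing:** I picked up the box (46 mm wide between the fingers, 28 mm high) and set it flat in front of the mouth. After releasing it, I pushed it along the bench with the part-closed fingers, through the gate, until the buffer's spring could be felt. The front of the box was then about 112–115 mm past the gate line.
- **Leaning force:** I held the push for about 0.75 s at roughly 10–11 N on the wrist. I then backed off slowly, and the spring followed the fingers back before the force dropped to zero. I lifted the hand straight up after that.
- **Overshoot on the buffer:** I ran two forward steps together without checking the force in between. The wrist peaked at about 19 N along the push, with 13 N upward on the fingers. By my estimate the buffer itself took about 12–15 N, below the 20 N limit, but I only read force at the end of each call.
- **Final checks:** The last pictures show both leaves shut. The box's rear end measures about 51 mm past the gate line, with the box roughly central in the lane. The steel block and the large and small boxes look unmoved. I did not measure the other bystanders, and they look unmoved in the overview picture.
- **Disagreement:** The camera and the arm's own position differed by about 2 mm on where the box was, which is within the stated calibration.

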